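# Flip the specimen holder face down on the inspection viewer

## Robot

A 7-joint arm with a two-finger parallel gripper is mounted at the origin on the work surface. World frame = base frame: x ahead of the robot, y to its left, z up, the work surface at z = 0. Lengths are in m, angles in rad, forces in N, time in s.
With the tool pointing down it reaches from about 0.4 to 0.85 m from the base axis. Payload 10.4 kg.
Tool frame: the origin (TCP) lies on the centre line of the jaws, within the pads' length; the fingertips stand 14 mm ahead of it and the grasp point (between the pads) lies 5 mm behind it (tip_reach is the z of the fingertips in the tool frame, in m); z points along the fingers, x is the direction in which the jaws open and shut, and the axes are right-handed (so a half turn about z gives the same grasp; the last joint's range is limited). The gripper opens to 87 mm and grips with 3 to 60 N. Pads are 19 mm wide; open, the fingers measure 117 mm over their backs; the gripper's body (75 mm by 190 mm) begins 51 mm behind the grasp point.
Start: joints at [1.204, 0.332, -0.065, 1.46, 0.022, 1.35, -0.088], TCP at [0.211, -0.588, 0.237] pointing down, gripper open.
Joint ranges: [-2.6, 2.6], [-0.5, 2.12], [-1.47, 1.34], [0.16, 2.42], [-1.27, 4.41], [0.06, 2.06], [-2.6, 2.6]. Speed limits (rad/s): [2.22, 2.22, 2.79, 2.79, 3.14, 3.14, 3.14].

## Interface

Orientations are given as a unit quaternion [x, y, z, w].
In Python, from bench import * gives the robot as it stands.
- The arm moves only by the tool carry_out, never from a script. Its argument "rows" is a list of rows, each a list of 5 numbers: the closure, from -1 (fully open) to 1 (shut), so that 0 is half open, then the shift along the tool's x, y, z in units of 30 mm (1.0 is 30 mm), then the turn about the tool's z in units of 5 degrees (1.0 is 5 degrees). In form: [[jaw, x, y, z, turn], ...]. A call has 1 to 20 rows; each row shifts and turns the pose as measured when the row begins, along the tool's axes as they then stand; what a row does not reach is not made up. A row lasts 1/12 s, in which the tool goes at most 41.7 mm and 7.16 degrees, less where a joint would pass 70% of its speed; a pose out of reach is approached as far as the arm can. A call is refused whole if a number of a shift passes 1 or a number of a turn 1, either way. A call with a gripper value outside its range is refused whole. The fingers move at their own pace and stop on an object; "force" is the grip in N (left out, the last holds). Time passes only in rows, so rows that do not move let the fingers close. It gives the time, the measured TCP pose, the force and the opening at its end, in the units of the state.
- read_state(): the state, without advancing time (a new reading comes with each control period).
- camera(name): name is "scene" or "top" or "wrist"; returns the picture (480x640x3 uint8, blue, green, red); there is no depth.
- camera_info(name): a dict with "fx", "fy", "cx", "cy" (pixels), "extrinsics" (4x4, takes a point from camera to world coordinates); the wrist camera has in their place "tool_from_camera" (4x4, takes a point from camera to tool coordinates, whose origin is the TCP and whose axes are the tool frame's). Camera axes: x right, y down, z forward; pixel columns grow to the right and rows downward; lengths in m; the calibration is good to about 2 mm. A picture is of the moment at which its call begins: read the wrist's pose just before it. camera_info takes no time and is no camera call.
- close_job(): hands the job in, once; it reports no verdict.
Trained networks look in the newest picture that a camera, given by its name, has taken for a name from the list of things; names that differ only in an ending like _2 or _b are one class to them, and where a whole thing is asked for, a point or a joint stands for the part that bears it (a point fixed in the world has none). Each returns a list of dicts, best first, with "conf" (0 to 1); they miss things now and then, are a little off and sometimes report something else, mostly with a low value. They report only what shows in the picture. A call takes as long as a camera call. They do not tell look-alikes from the thing itself.
- recognise(query, camera): "box" ([centre column, centre row, width, height] in pixels, round what is visible of it).
- silhouettes(query, camera): "mask" (480x640 bool, what is visible of it) and "box" ([centre column, centre row, width, height] in pixels, round what is visible of it).
- pinpoint(query, camera): "xy" ([column, row] in pixels: a listed point, or the origin of a listed thing).
The state is a dict: "time": time; "joint_positions": joint angles; "joint_vel": joint speeds; "joint_torque": joint torques, N m; "ee_pos": TCP position; "eef_rot": TCP orientation; "ft_force": force on the tool from outside, world axes, zero at the start; "torque": the same for the moment, N m; "width": finger opening in m.
Only numpy, scipy, OpenCV 4.12 (cv2) and the standard library are available. Lean on these libraries where they do the work, as an engineer would, in place of code of your own. Each camera call takes 0.05 s, during which the arm holds its last target. There are 200 camera calls.

## Task

The flat specimen holder lies sample side up on the low front ledge of the inspection viewer. Using fingertips only, push it against the step until it tips up and flips over onto the upper stage, sample side down, then push it on across the stage until it lies flat with its long edge flush against the back rail. Do not pinch it or lift it clear of the viewer, and leave the two round mounts and the bottle where they stand.

Things in the scene. Friction and masses are not known exactly. Their poses are not given: they have to be found in the camera images.
- viewer: Fixed low white bench viewer, 285 mm deep (x), 340 mm wide (y). Origin at table height below the middle of the step edge; x points level from the low front ledge over the step to the back rail, y left along the step, z up. Front ledge (dark steel): x -150 to 0 mm, top 50 mm above the table. Upper stage (black, bright edge strip at the step): x 0 to 115 mm, top 62 mm above the table, with a flush glass strip.
- step_edge (a point): Middle of the step's square top edge, on the viewer: the step is an upright face 12 mm high, from the ledge up to the stage, straight along the viewer's y over its full width.
- rail_face (a point): Foot of the back rail's front face, at its middle: the rail stands 12 mm above the stage along the viewer's y over its full width, 115 mm beyond the step.
- holder: Loose aluminium plate, 60 (x) by 90 (y) by 10 mm (z), about 0.13 kg, friction about 1. Origin at its centre; z points out of the face with the copper sample disc (30 mm, flush), up at the start. It starts on the front ledge, a 90 mm edge towards the step, x within 0.25 rad of the viewer's x, 5 to 45 mm short of the step. Home, z is down and its centre is 5 mm above the stage, 30 mm before the rail.
- holder_near (a point): Middle of the holder's 90 mm long edge face that is nearer the front (robot) side at the start; 30 mm along -x from its centre, at mid thickness.
- holder_far (a point): Middle of the holder's opposite long edge face, nearer the step at the start; 30 mm along +x from its centre, at mid thickness.
- mount_a: Bystander: green round specimen mount, 32 mm across, 20 mm high, standing loose on the stage near one end of it; origin at the centre of its underside.
- mount_b: Bystander: black round specimen mount, 32 mm across, 20 mm high, standing loose on the stage near the other end; origin at the centre of its underside.
- bottle: Bystander: white bottle, 54 mm across, 130 mm high, standing loose on the table beside the viewer; origin at the centre of its underside.
Mind the look-alikes: they are no part of the job. Of the things shaped like the holder, the aluminium one is meant.

How it is judged:
On the way, in this order (a step that is already met when the one before it is completed fails the run):
1. the holder is tipped up at the step edge (angle between holder's own z axis and vertical between 0.7 and 2.2 rad and x of holder in the frame of viewer between -0.07 and 0.05 m), for 0.02 s.
2. the holder has flipped over and lies sample side down on the stage (angle between holder's own z axis and vertical above 3.02 rad and z of holder in the frame of viewer between 0.063 and 0.071 m), for 0.2 s.
At the end, for the whole second after the job is handed in: The holder lies at rest flat on the upper stage, sample side down (within 0.12 rad), its long edge against the back rail: within 6 mm of touching and parallel to within 0.1 rad (all of step 2 and x of holder in the frame of viewer between 0.079 and 0.09 m and y of holder in the frame of viewer between -0.125 and 0.125 m and angle between the y axis of holder and the y axis of viewer, either way round below 0.1 rad and linear speed of holder below 0.02 m/s).
It fails at once if the holder is lifted clear: both of its long edges are more than 22 mm above the stage (height (world z) of each of holder_near, holder_far above 0.084 m).
It fails at once if the holder is pinched: it is between the gripper's pads while they press on it (x of the grasp point in the frame of holder between -0.032 and 0.032 m and y of the grasp point in the frame of holder between -0.047 and 0.047 m and z of the grasp point in the frame of holder between -0.005 and 0.005 m and contact force between the fingers and holder above 0.5 N).
It fails at once if the holder falls off the viewer (height (world z) of holder below 0.045 m).
It fails at once if a bystander is moved by more than 15 mm or knocked over (distance of any of mount_a, mount_b, bottle from where it was at the start of the episode above 0.015 m or angle between any of mount_a, mount_b, bottle's own z axis and vertical above 0.4 rad).
It also fails if it takes over 54 s, if anything falls off the work surface, if the arm or the gripper's body presses on something with over 40 N, if the wrist force passes 120 N, or if a joint passes its speed limit or range.

## Working session

There is one attempt and no reset: what is moved stays moved. The work goes in short steps, Python scripts to look and compute and a tool call to move; the robot and the scene stay as the last step left them, time stands still between calls to the robot, and variables do not carry over. Pictures are saved under pics/ and viewed, about 8 in all and at most 12, crops included, and the job is handed in when it is done.

Besides the shell and the picture viewer there is one more tool, called after "Call:" by a JSON object that holds its "method" and its "body", one argument or row to a line. carry_out: Moves the arm, as the interface text tells. Its arguments: {"type":"object","properties":{"rows":{"type":"array","items":{"type":"array","items":{"type":"number"}}},"force":{"type":"number"}},"required":["rows"]}

```bash
mkdir -p pics; ls
python3 - <<'E'
from bench import *
import cv2,numpy as np
s=read_state();print(s['time'],s['ee_pos'],s['eef_rot'],s['width'])
a=camera("top");b=camera("scene")
cv2.imwrite('pics/top0.png',a);cv2.imwrite('pics/scene0.png',b)
for c in("top","scene"):
  i=camera_info(c);print(c,i['fx'],i['cx'],i['cy'],np.round(i['extrinsics'],4).tolist())
  for q in("holder","step_edge","rail_face","holder_near","holder_far","mount_a","bottle","viewer"):
    print(q,[(np.round(d['xy'],1).tolist(),round(d['conf'],2)) for d in pinpoint(q,c)])
E
```

```text
pics
0.0 [ 0.21053305 -0.58806195  0.23575292] [ 8.17646065e-01 -5.75720752e-01 -6.11271142e-04 -3.92701377e-04] 0.08685616313845025
top 455.1112829042383 323.26716036987756 237.7387989578545 [[0.0291, -0.9984, 0.0476, 0.4658], [-0.9996, -0.0293, -0.0024, -0.0419], [0.0038, -0.0475, -0.9989, 0.9281], [0.0, 0.0, 0.0, 1.0]]
holder [([458.2, 281.7], 0.83), ([385.6, 344.0], 0.68), ([324.5, 246.7], 0.62)]
step_edge [([323.8, 208.9], 0.78), ([326.0, 245.4], 0.27)]
rail_face [([325.3, 152.3], 0.68)]
holder_near [([380.1, 360.3], 0.7), ([320.1, 261.3], 0.69), ([466.5, 273.0], 0.57)]
holder_far [([324.9, 226.9], 0.95), ([447.4, 290.6], 0.73), ([384.5, 329.1], 0.62)]
mount_a [([397.1, 185.2], 0.62), ([251.0, 163.1], 0.54)]
bottle [([458.9, 194.1], 0.87)]
viewer [([323.5, 216.0], 0.77)]
scene 440.99029145601435 320.1983195385992 243.13511959635468 [[-0.1499, 0.7973, -0.5847, 0.9385], [0.9887, 0.1153, -0.0962, 0.0457], [-0.0093, -0.5925, -0.8055, 0.6786], [0.0, 0.0, 0.0, 1.0]]
holder [([177.5, 219.4], 0.69), ([265.6, 181.1], 0.69), ([309.7, 246.4], 0.63)]
step_edge [([306.2, 276.6], 0.59)]
rail_face [([287.9, 338.0], 0.74)]
holder_near [([318.2, 232.8], 0.95), ([162.0, 223.6], 0.83), ([273.7, 170.4], 0.62)]
holder_far [([261.0, 189.6], 0.88), ([191.7, 214.7], 0.67), ([305.7, 260.1], 0.57)]
mount_a [([389.7, 333.7], 0.85), ([213.2, 290.0], 0.74)]
bottle [([142.4, 299.5], 0.88)]
viewer [([309.8, 294.0], 0.89)]
```

View pics/top0.png

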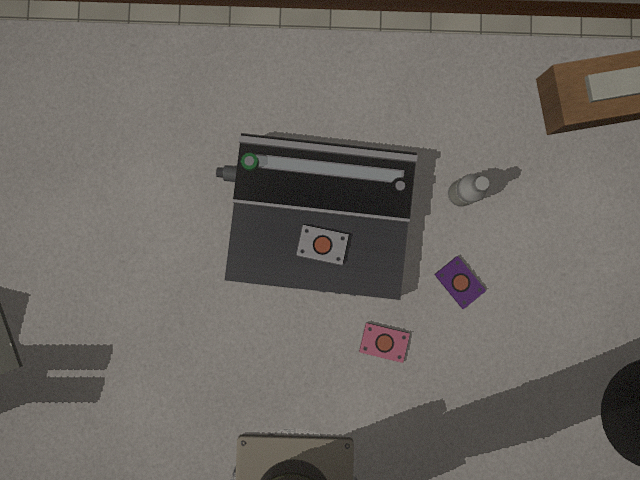

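View pics/scene0.png

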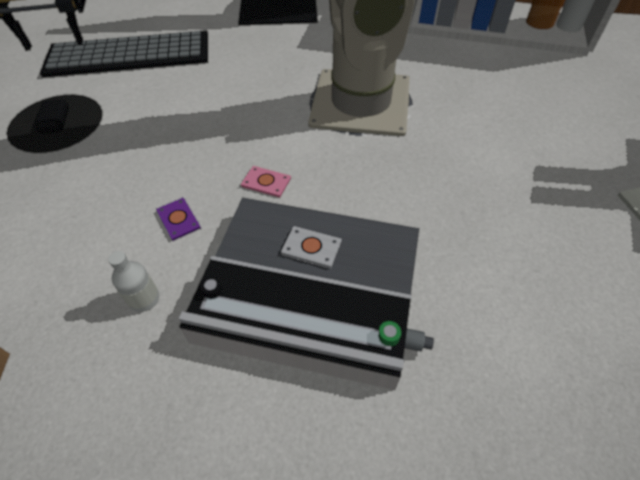

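The three holder-shaped things in the top picture are the aluminium one on the ledge at (324,246), a purple one at (460,282) and a pink one at (385,343), both on the table. The one meant is aluminium and on the ledge. I'll measure it and confirm with a crop.

```bash
cat > h.py <<'E'
from bench import *
import cv2,numpy as np
from scipy.spatial.transform import Rotation as R
def ray(cam,px,z):
    i=camera_info(cam);E=np.array(i['extrinsics'])
    d=E[:3,:3]@np.array([(px[0]-i['cx'])/i['fx'],(px[1]-i['cy'])/i['fy'],1]);o=E[:3,3]
    return o+d*(z-o[2])/d[2]
def proj(cam,P):
    i=camera_info(cam);E=np.array(i['extrinsics']);p=E[:3,:3].T@(np.array(P)-E[:3,3])
    return [i['fx']*p[0]/p[2]+i['cx'],i['fy']*p[1]/p[2]+i['cy']]
E
python3 - <<'E'
from h import *
for cam,se,ra,hd in(("top",(323.8,208.9),(325.3,152.3),(324.5,246.7)),("scene",(306.2,276.6),(287.9,338),(309.7,246.4))):
  print(cam,'step',ray(cam,se,.062)[:2].round(4),'rail',ray(cam,ra,.062)[:2].round(4),'hold',ray(cam,hd,.055)[:2].round(4))
img=camera("top")
for q in("holder","viewer"):
  for d in silhouettes(q,"top"):
    m=d['mask'].astype(np.uint8); r=cv2.minAreaRect(cv2.findNonZero(m))
    b=cv2.boxPoints(r); print(q,round(d['conf'],2),b.round(1).tolist())
    if q=="holder": print(np.array([ray("top",p,.06)[:2] for p in b]).round(4).tolist())
# bright step strip line
v=cv2.cvtColor(img,cv2.COLOR_BGR2GRAY).astype(int)
c=np.array([(x,190+np.argmax(v[190:228,x])) for x in range(245,405)])
l=cv2.fitLine(c.astype(np.float32),cv2.DIST_HUBER,0,.01,.01).ravel();print('strip',l)
for x in(233.5,411):print(ray("top",(x,l[3]+(x-l[2])*l[1]/l[0]),.062).round(4))
for n,p in(("A",(249,161)),("B",(400,185))):print(n,ray("top",p,.082).round(4))
print("bottle",ray("top",(458.9,194.1),0),ray("scene",(142.4,299.5),0))
cv2.imwrite('pics/crop.png',cv2.resize(img[120:370,210:500],None,fx=2.4,fy=2.4,interpolation=cv2.INTER_CUBIC))
E
```

```text
top step [ 0.5622 -0.0434] rail [ 0.6715 -0.0431] hold [ 0.4902 -0.0469]
scene step [ 0.5617 -0.0405] rail [ 0.6725 -0.0495] hold [ 0.4954 -0.0459]
holder 0.87 [[295.70001220703125, 255.6999969482422], [302.0, 224.0], [349.1000061035156, 233.39999389648438], [342.79998779296875, 265.20001220703125]]
[[0.4712, 0.0076], [0.5322, -0.0026], [0.5168, -0.0931], [0.4559, -0.0827]]
holder 0.68 [[203.5, 277.70001220703125], [220.60000610351562, 129.39999389648438], [417.5, 152.10000610351562], [400.29998779296875, 300.3999938964844]]
[[0.4244, 0.1813], [0.7105, 0.1602], [0.6777, -0.2207], [0.3923, -0.1937]]
holder 0.56 [[433.20001220703125, 273.20001220703125], [457.29998779296875, 253.6999969482422], [486.79998779296875, 290.29998779296875], [462.79998779296875, 309.70001220703125]]
[[0.4457, -0.2553], [0.484, -0.3005], [0.4162, -0.3579], [0.3782, -0.3127]]
viewer 0.89 [[203.89999389648438, 279.20001220703125], [220.39999389648438, 130.0], [417.5, 151.89999389648438], [400.8999938964844, 301.1000061035156]]
strip [9.93760645e-01 1.11533746e-01 3.24583008e+02 2.10940414e+02]
[0.5728 0.1295 0.062 ]
[ 0.5446 -0.2105  0.062 ]
A [0.646  0.0994 0.082 ]
B [ 0.6091 -0.1847  0.082 ]
bottle [ 0.60778013 -0.31990809  0.        ] [ 0.61182454 -0.32563272  0.        ]
```

View pics/crop.png

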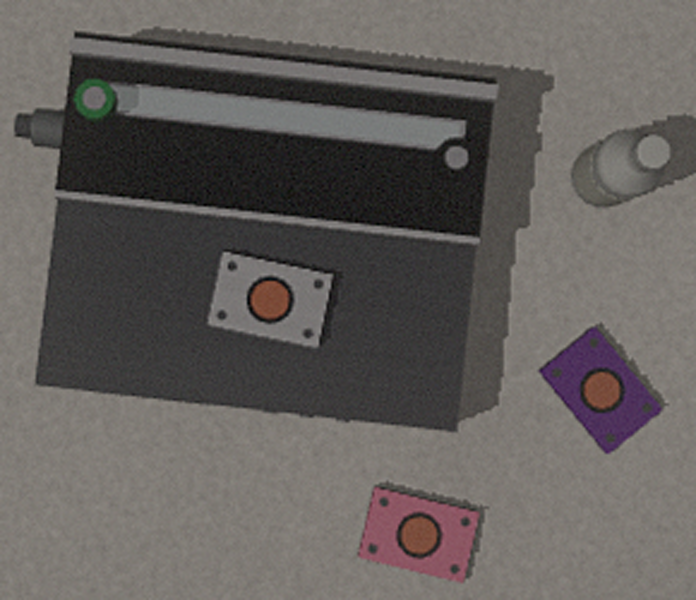

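The crop confirms it: the aluminium plate with copper disc up is on the ledge, about crop (270,300). The pink and purple ones lie on the table. First I'll turn the tool to line the jaws up with the step, fingers half open.

Call:
{"method": "carry_out", "body": {
  "rows": [
    [0,0,0,0,1],
    [0,0,0,0,1],
    [0,0,0,0,1],
    [0,0,0,0,1],
    [0,0,0,0,0.9],
    [0,0,0,0,0]
  ]
}}

```text
time: 1.55
ee_pos: [0.2106, -0.5885, 0.2366]
eef_rot: [-0.67, 0.743, -0.0, 0.0]
ft_force: [-0.9, 0.4, -1.2]
width: 0.0553
```

```bash
cat >> h.py <<'E'
S0=np.array([.5572,-.0405]); YAW=-.083
VX=np.array([np.cos(YAW),np.sin(YAW)]);VY=np.array([-VX[1],VX[0]])
def vf(p): d=np.array(p)[:2]-S0; return np.array([d@VX,d@VY,p[2]])*1000
def show(target=None):
    s=read_state(); Rm=R.from_quat(s['eef_rot']).as_matrix(); v=vf(s['ee_pos'])
    tx=Rm[:2,0]; yaw=np.degrees(np.arctan2(-(tx@VX),-(tx@VY)))
    print('t %.2f'%s['time'],'tcp viewer mm',v.round(1),'yaw err deg %.2f'%yaw,'tip z %.1f'%(v[2]-14),'F(vx,vy,z)',np.round([s['ft_force'][:2]@VX,s['ft_force'][:2]@VY,s['ft_force'][2]],1),'w',round(s['width'],3),'j7 %.2f'%s['joint_positions'][6])
    if target is not None:
        t=np.array(target)/1000; w=np.r_[S0+t[0]*VX+t[1]*VY,t[2]]-s['ee_pos']
        print('shift tool units',(Rm.T@w/.03).round(2))
E
python3 -c "
from h import *
show([-118,-8,130])"
```

```text
t 1.55 tcp viewer mm [-300.  -574.8  236.6] yaw err deg 1.17 tip z 222.6 F(vx,vy,z) [-0.9  0.4 -1.2] w 0.055 j7 -0.52
shift tool units [-19.01  -5.68   3.55]
```

Call:
{"method": "carry_out", "body": {
  "rows": [
    [0,-0.95,-0.28,0,-0.2],
    [0,-0.95,-0.28,0,0],
    [0,-0.95,-0.28,0,0],
    [0,-0.95,-0.28,0,0],
    [0,-0.95,-0.28,0,0],
    [0,-0.95,-0.28,0,0],
    [0,-0.95,-0.28,0,0],
    [0,-0.95,-0.28,0,0],
    [0,-0.95,-0.28,0,0],
    [0,-0.95,-0.28,0,0],
    [0,-0.95,-0.28,0,0],
    [0,-0.95,-0.28,0,0],
    [0,-0.95,-0.28,0,0],
    [0,-0.95,-0.28,0,0],
    [0,-0.95,-0.28,0,0],
    [0,-0.95,-0.28,0,0],
    [0,-0.95,-0.28,0,0],
    [0,-0.95,-0.28,0,0],
    [0,-0.95,-0.28,0,0],
    [0,0,0,0,0]
  ]
}}

```text
time: 3.22
ee_pos: [0.4082, -0.0333, 0.2353]
eef_rot: [-0.698, 0.717, -0.005, -0.003]
ft_force: [-1.0, 0.7, -0.6]
width: 0.0435
```

```bash
python3 -c "
from h import *
show([-120,-8,80])"
```

```text
t 3.22 tcp viewer mm [-149.1   -5.2  235.3] yaw err deg -3.21 tip z 221.3 F(vx,vy,z) [-1.1  0.7 -0.6] w 0.043 j7 -1.55
shift tool units [ 0.09 -0.95  5.18]
```

Call:
{"method": "carry_out", "body": {
  "rows": [
    [0,0.05,-0.45,0.5,0.6],
    [0,0.05,-0.45,0.9,0],
    [0,0,0,0.9,0],
    [0,0,0,0.9,0],
    [0,0,0,0.9,0],
    [0,0,0,0.9,0],
    [0,0,0,0,0]
  ]
}}

```text
time: 3.8
ee_pos: [0.4404, -0.0379, 0.0834]
eef_rot: [-0.687, 0.726, -0.01, -0.0]
ft_force: [-1.3, 0.0, -1.2]
width: 0.0433
```

Run:
```python
from h import *
show([-120,-8,66]); show()
cv2.imwrite('pics/w1.png',np.hstack([camera("wrist")[::2,::2],camera("scene")[130:370,150:470]]))
print(pinpoint("holder_near","scene")[:2])
```

```text
t 3.80 tcp viewer mm [-116.6   -7.1   83.4] yaw err deg -1.60 tip z 69.4 F(vx,vy,z) [-1.3 -0.1 -1.2] w 0.043 j7 -1.74
shift tool units [0.02 0.12 0.58]
t 3.80 tcp viewer mm [-116.6   -7.1   83.4] yaw err deg -1.60 tip z 69.4 F(vx,vy,z) [-1.3 -0.1 -1.2] w 0.043 j7 -1.74
[{'xy': [315.4, 232.4], 'conf': 0.97}, {'xy': [270.8, 168.1], 'conf': 0.71}]
```

View pics/w1.png

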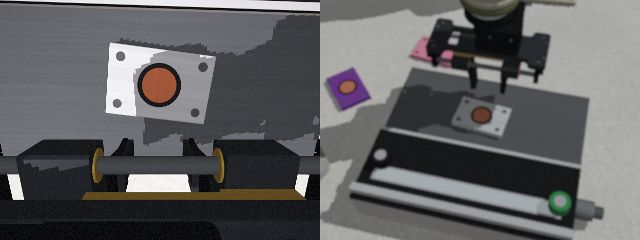

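The fingers stand behind the plate, centred on it (wrist crop: disc at (160,85), fingers at about 120 and 205). Next I'll lower them to just above the ledge.

Call:
{"method": "carry_out", "body": {
  "rows": [
    [0,0,0.1,0.4,0.3],
    [0,0,0,0.15,0],
    [0,0,0,0,0]
  ]
}}

```text
time: 4.2
ee_pos: [0.4451, -0.0387, 0.0775]
eef_rot: [-0.678, 0.735, -0.017, 0.004]
ft_force: [-0.3, 0.6, 0.9]
width: 0.0438
```

```bash
python3 -c "
from h import *
show([-71,-8,66])"
```

```text
t 4.20 tcp viewer mm [-111.9   -7.5   77.5] yaw err deg -0.08 tip z 63.5 F(vx,vy,z) [-0.4  0.6  0.9] w 0.044 j7 -1.78
shift tool units [ 0.01 -1.35  0.43]
```

```bash
python3 -c "
from h import *
s=read_state();print(s['joint_positions'].round(3) if hasattr(s['joint_positions'],'round') else s['joint_positions'],R.from_quat(s['eef_rot']).as_matrix().round(3))"
```

```text
[ 0.6    0.137 -0.655  2.086  0.129  0.922 -1.778] [[-0.081 -0.996  0.029]
 [-0.997  0.081 -0.018]
 [ 0.016 -0.03  -0.999]]
```

Call:
{"method": "carry_out", "body": {
  "rows": [
    [0,0,0.1,0.4,0],
    [0,0,0.1,0.1,0]
  ]
}}

```text
time: 4.37
ee_pos: [0.4423, -0.0389, 0.0656]
eef_rot: [-0.678, 0.735, -0.019, 0.006]
ft_force: [-0.9, -0.7, -0.2]
width: 0.0435
```

```bash
cat >> h.py <<'E'
def j():
    s=read_state();print(np.round(s['joint_positions'],3),'z axis',R.from_quat(s['eef_rot']).as_matrix()[:,2].round(3))
E
python3 -c "
from h import *
show([-71,-8,66]);j()"
```

```text
t 4.37 tcp viewer mm [-114.6   -7.9   65.6] yaw err deg -0.17 tip z 51.6 F(vx,vy,z) [-0.8 -0.8 -0.2] w 0.044 j7 -1.79
shift tool units [ 0.01 -1.45  0.04]
[ 0.597  0.147 -0.653  2.107  0.143  0.889 -1.789] z axis [ 0.035 -0.02  -0.999]
```

Call:
{"method": "carry_out", "body": {
  "rows": [
    [0,0,-0.25,0,0],
    [0,0,-0.25,0,0],
    [0,0,-0.25,0,0],
    [0,0,-0.25,0,0]
  ]
}}

```text
time: 4.7
ee_pos: [0.475, -0.0421, 0.0698]
eef_rot: [-0.679, 0.734, -0.021, 0.006]
ft_force: [-0.7, -0.3, -0.5]
width: 0.0435
```

```bash
python3 -c "
from h import *
show([-70,-8,66]);j()"
```

```text
t 4.70 tcp viewer mm [-81.7  -8.4  69.8] yaw err deg -0.24 tip z 55.8 F(vx,vy,z) [-0.6 -0.3 -0.5] w 0.044 j7 -1.82
shift tool units [-0.01 -0.39  0.14]
[ 0.574  0.213 -0.641  2.029  0.191  0.914 -1.818] z axis [ 0.037 -0.022 -0.999]
```

Call:
{"method": "carry_out", "body": {
  "rows": [
    [0,0,-0.05,0.15,0],
    [0,0,-0.2,0.03,0],
    [0,0,-0.2,0.03,0]
  ]
}}

```text
time: 4.95
ee_pos: [0.4871, -0.043, 0.0645]
eef_rot: [-0.679, 0.734, -0.017, 0.002]
ft_force: [-65.7, 4.6, 88.2]
width: 0.0434
```

```bash
python3 -c "
from h import *
show([-70,-8,66]);j()"
```

```text
t 4.95 tcp viewer mm [-69.7  -8.3  64.5] yaw err deg -0.22 tip z 50.5 F(vx,vy,z) [-65.8  -0.9  88.2] w 0.043 j7 -1.84
shift tool units [-0.01  0.01 -0.05]
[ 0.557  0.256 -0.632  1.996  0.219  0.924 -1.838] z axis [ 0.026 -0.023 -0.999]
```

Call:
{"method": "carry_out", "body": {
  "rows": [
    [0,0,0.01,-0.04,0],
    [0,0,0,0,0]
  ]
}}

```text
time: 5.12
ee_pos: [0.4861, -0.0424, 0.0658]
eef_rot: [-0.679, 0.734, -0.015, 0.0]
ft_force: [-0.1, 0.1, 0.9]
width: 0.0436
```

```bash
python3 -c "
from h import *
show();j()
cv2.imwrite('pics/s2.png',np.hstack([camera('top')[180:300,250:410],camera('scene')[190:310,230:390]]).repeat(2,0).repeat(2,1))"
```

```text
t 5.12 tcp viewer mm [-70.7  -7.8  65.8] yaw err deg -0.24 tip z 51.8 F(vx,vy,z) [-0.1  0.1  0.9] w 0.044 j7 -1.84
[ 0.556  0.255 -0.633  1.993  0.217  0.933 -1.837] z axis [ 0.021 -0.023 -1.   ]
```

View pics/s2.png

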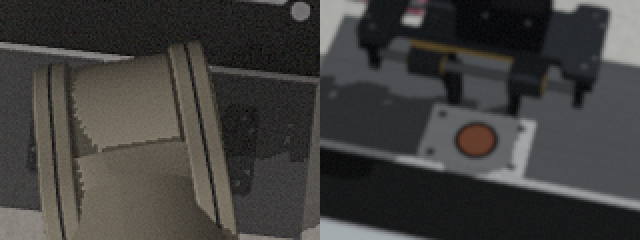

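The plate is flush along the step strip (scene crop, right side, about (475,165)) and the fingers stand behind its near edge. I'll build up a modest push.

Call:
{"method": "carry_out", "body": {
  "rows": [
    [0,0,-0.08,0,0]
  ]
}}

```text
time: 5.3
ee_pos: [0.4868, -0.0426, 0.0651]
eef_rot: [-0.679, 0.734, -0.014, -0.001]
ft_force: [-22.0, 2.6, 19.1]
width: 0.0433
```

Call:
{"method": "carry_out", "body": {
  "rows": [
    [0,0,-0.05,-0.03,0]
  ]
}}

```text
time: 5.38
ee_pos: [0.4866, -0.0425, 0.0653]
eef_rot: [-0.679, 0.734, -0.013, -0.003]
ft_force: [-6.0, 1.1, 0.4]
width: 0.0437
```

```bash
python3 -c "
from h import *
show();j()"
```

```text
t 5.38 tcp viewer mm [-70.2  -7.9  65.3] yaw err deg -0.22 tip z 51.3 F(vx,vy,z) [-6.1  0.6  0.4] w 0.044 j7 -1.84
[ 0.553  0.263 -0.631  1.985  0.22   0.942 -1.84 ] z axis [ 0.013 -0.023 -1.   ]
```

Call:
{"method": "carry_out", "body": {
  "rows": [
    [0,0,-0.06,-0.08,0],
    [0,0,-0.06,-0.08,0]
  ]
}}

```text
time: 5.55
ee_pos: [0.4866, -0.0426, 0.0679]
eef_rot: [-0.679, 0.734, -0.01, -0.006]
ft_force: [-5.8, 1.5, -0.4]
width: 0.0434
```

Call:
{"method": "carry_out", "body": {
  "rows": [
    [0,0,-0.06,-0.1,0],
    [0,0,-0.06,-0.1,0]
  ]
}}

```text
time: 5.72
ee_pos: [0.4866, -0.0425, 0.0717]
eef_rot: [-0.679, 0.735, -0.006, -0.009]
ft_force: [-5.8, 0.8, 0.1]
width: 0.0439
```

```bash
python3 -c "
from h import *
show();j()
a=camera('scene');cv2.imwrite('pics/s3.png',a[190:310,230:390].repeat(4,0).repeat(4,1))
print(pinpoint('holder_near','scene')[:2],pinpoint('holder_far','scene')[:2])"
```

```text
t 5.72 tcp viewer mm [-70.2  -7.9  71.7] yaw err deg -0.22 tip z 57.7 F(vx,vy,z) [-5.9  0.4  0.1] w 0.044 j7 -1.83
[ 0.552  0.266 -0.632  1.966  0.214  0.976 -1.834] z axis [-0.004 -0.021 -1.   ]
[{'xy': [162.0, 227.6], 'conf': 0.96}, {'xy': [272.1, 173.2], 'conf': 0.93}] [{'xy': [191.5, 212.5], 'conf': 0.89}, {'xy': [303.1, 275.3], 'conf': 0.7}]
```

View pics/s3.png

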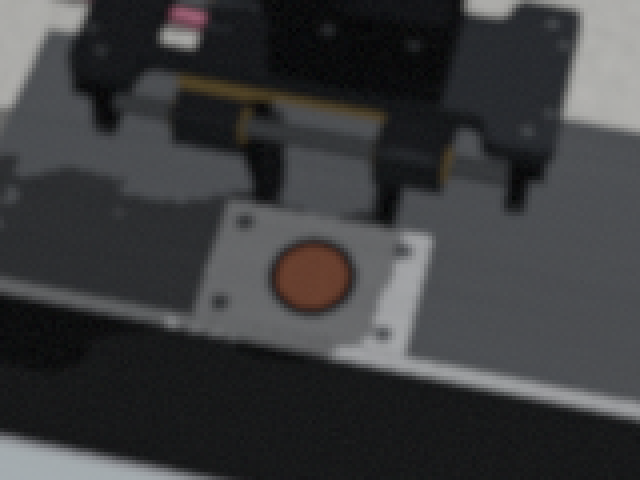

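Call:
{"method": "carry_out", "body": {
  "rows": [
    [0,0,-0.08,-0.15,0],
    [0,0,-0.08,-0.15,0],
    [0,0,-0.08,-0.15,0],
    [0,0,-0.08,-0.15,0]
  ]
}}

```text
time: 6.2
ee_pos: [0.4881, -0.0426, 0.0846]
eef_rot: [-0.679, 0.734, 0.001, -0.016]
ft_force: [-6.8, 1.5, -0.0]
width: 0.0434
```

```bash
cat >> h.py <<'E'
def hold(n=None):
    a=camera('scene')
    if n: cv2.imwrite(n,a[150:330,200:440].repeat(2,0).repeat(2,1))
    d=[x['xy'] for x in pinpoint('holder','scene') if abs(x['xy'][0]-310)<30 and x['xy'][1]>210]
    print('holder px',d)
    for th in np.radians([0,15,30,45,60,75,90]):
        c,s=np.cos(th),np.sin(th); x=-10*s-30*c+5*s; z=50+30*s+5*c
        P=np.r_[S0+VX*x/1e3-VY*.008,z/1e3]; print(round(np.degrees(th)),np.round(proj('scene',P)),end=' ')
    print()
E
python3 -c "
from h import *
show();j();hold()"
```

```text
t 6.20 tcp viewer mm [-68.7  -7.8  84.6] yaw err deg -0.25 tip z 70.6 F(vx,vy,z) [-6.9  1.  -0. ] w 0.043 j7 -1.82
[ 0.552  0.265 -0.633  1.936  0.204  1.026 -1.825] z axis [-0.024 -0.02  -0.999]
holder px [[307.5, 258.0], [310.9, 297.1]]
0 [307. 261.] 15 [307. 258.] 30 [306. 257.] 45 [305. 257.] 60 [305. 258.] 75 [303. 261.] 90 [302. 265.]
```

The tip is at 70.6 mm, above where the flat plate's top was, and the force is still there, so the plate is lifting (about 18°). I'll continue along the arc.

Call:
{"method": "carry_out", "body": {
  "rows": [
    [0,0,-0.12,-0.15,0],
    [0,0,-0.12,-0.15,0],
    [0,0,-0.13,-0.15,0],
    [0,0,-0.13,-0.15,0]
  ]
}}

```text
time: 6.63
ee_pos: [0.4926, -0.043, 0.0971]
eef_rot: [-0.679, 0.734, 0.01, -0.026]
ft_force: [-11.3, 1.9, 4.4]
width: 0.0435
```

```bash
python3 -c "
from h import *
show();j()"
```

```text
t 6.63 tcp viewer mm [-64.2  -7.8  97.1] yaw err deg -0.31 tip z 83.1 F(vx,vy,z) [-11.4   1.    4.4] w 0.044 j7 -1.82
[ 0.546  0.277 -0.632  1.892  0.202  1.086 -1.821] z axis [-0.052 -0.02  -0.998]
```

Call:
{"method": "carry_out", "body": {
  "rows": [
    [0,0,-0.15,-0.13,0],
    [0,0,-0.15,-0.13,0],
    [0,0,-0.15,-0.12,0],
    [0,0,-0.15,-0.12,0]
  ]
}}

```text
time: 6.97
ee_pos: [0.4996, -0.0433, 0.1069]
eef_rot: [-0.679, 0.733, 0.021, -0.037]
ft_force: [-7.7, 0.6, 5.3]
width: 0.0436
```

```bash
cat >> h.py <<'E'
def edge():
    s=read_state();Rm=R.from_quat(s['eef_rot']).as_matrix();v=vf(s['ee_pos']+Rm@[0,-.0095,.014])
    th=np.radians(np.arange(0,100,1));m=[np.hypot(-10*np.sin(t)-60*np.cos(t)+1.5*np.sin(t)-v[0],50+60*np.sin(t)+1.5*np.cos(t)-v[2]) for t in th]
    print('tip edge',v.round(1),'theta',np.argmin(m),'off %.1f'%min(m))
E
python3 -c "
from h import *
show();j();edge()"
```

```text
t 6.97 tcp viewer mm [-57.1  -7.6 106.9] yaw err deg -0.40 tip z 92.9 F(vx,vy,z) [-7.7 -0.1  5.3] w 0.044 j7 -1.82
[ 0.533  0.303 -0.628  1.841  0.208  1.146 -1.823] z axis [-0.082 -0.02  -0.996]
tip edge [-48.8  -7.9  92.2] theta 44 off 0.6
```

Call:
{"method": "carry_out", "body": {
  "rows": [
    [0,0,-0.16,-0.11,0],
    [0,0,-0.16,-0.11,0],
    [0,0,-0.17,-0.1,0],
    [0,0,-0.17,-0.09,0]
  ]
}}

```text
time: 7.3
ee_pos: [0.5117, -0.0441, 0.1168]
eef_rot: [-0.679, 0.732, 0.029, -0.046]
ft_force: [-18.4, 1.1, 20.4]
width: 0.0435
```

```bash
python3 -c "
from h import *
show();j();edge()"
```

```text
t 7.30 tcp viewer mm [-45.1  -7.4 116.8] yaw err deg -0.51 tip z 102.8 F(vx,vy,z) [-18.5  -0.4  20.4] w 0.043 j7 -1.83
[ 0.517  0.335 -0.623  1.782  0.219  1.203 -1.828] z axis [-0.107 -0.021 -0.994]
tip edge [-37.1  -7.7 101.9] theta 60 off 0.9
```

Call:
{"method": "carry_out", "body": {
  "rows": [
    [0,0,-0.14,-0.08,0],
    [0,0,-0.14,-0.07,0],
    [0,0,-0.14,-0.06,0]
  ]
}}

```text
time: 7.55
ee_pos: [0.5241, -0.0447, 0.1231]
eef_rot: [-0.679, 0.732, 0.03, -0.048]
ft_force: [-2.6, -0.7, 6.1]
width: 0.0434
```

```bash
python3 -c "
from h import *
show();j();edge();hold('pics/s4.png')"
```

```text
t 7.55 tcp viewer mm [-32.6  -7.  123.1] yaw err deg -0.55 tip z 109.1 F(vx,vy,z) [-2.5 -0.9  6.1] w 0.043 j7 -1.83
[ 0.505  0.357 -0.619  1.74   0.229  1.23  -1.831] z axis [-0.111 -0.022 -0.994]
tip edge [-24.7  -7.3 108.2] theta 74 off 0.1
holder px [[302.3, 259.6]]
0 [307. 261.] 15 [307. 258.] 30 [306. 257.] 45 [305. 257.] 60 [305. 258.] 75 [303. 261.] 90 [302. 265.]
```

View pics/s4.png

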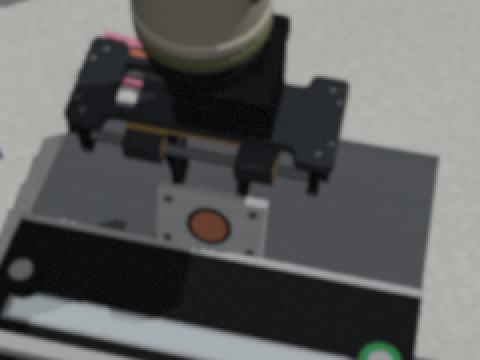

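The plate stands at about 74° against the step, with its disc facing the stage (crop (208,225)). I'll drag the top on to vertical.

Call:
{"method": "carry_out", "body": {
  "rows": [
    [0,0,-0.14,-0.04,0],
    [0,0,-0.14,-0.03,0],
    [0,0,-0.14,-0.02,0]
  ]
}}

```text
time: 7.9
ee_pos: [0.5396, -0.0463, 0.1259]
eef_rot: [-0.679, 0.732, 0.028, -0.047]
ft_force: [0.2, 0.4, 2.3]
width: 0.0433
```

```bash
python3 -c "
from h import *
show();j();edge()"
```

```text
t 7.90 tcp viewer mm [-17.1  -7.2 125.9] yaw err deg -0.50 tip z 111.9 F(vx,vy,z) [0.2 0.4 2.3] w 0.043 j7 -1.84
[ 0.492  0.383 -0.613  1.7    0.242  1.243 -1.836] z axis [-0.107 -0.023 -0.994]
tip edge [ -9.1  -7.6 111. ] theta 89 off 1.1
```

Call:
{"method": "carry_out", "body": {
  "rows": [
    [0,0,0,-0.3,0],
    [0,0,0,-0.2,0],
    [0,0,0.4,0,0],
    [0,0,0.4,0,0],
    [0,0,0,0,0]
  ]
}}

```text
time: 8.32
ee_pos: [0.5186, -0.044, 0.145]
eef_rot: [-0.679, 0.732, 0.028, -0.046]
ft_force: [-0.1, 0.8, 0.3]
width: 0.0431
```

```bash
python3 -c "
from h import *
show();j();edge();hold('pics/s5.png')"
```

```text
t 8.32 tcp viewer mm [-38.1  -6.6 145. ] yaw err deg -0.48 tip z 131.0 F(vx,vy,z) [-0.2  0.8  0.3] w 0.043 j7 -1.82
[ 0.518  0.317 -0.627  1.737  0.205  1.26  -1.816] z axis [-0.106 -0.021 -0.994]
tip edge [-30.1  -7.  130.1] theta 74 off 22.7
holder px [[301.5, 262.1]]
0 [307. 261.] 15 [307. 258.] 30 [306. 257.] 45 [305. 257.] 60 [305. 258.] 75 [303. 261.] 90 [302. 265.]
```

View pics/s5.png

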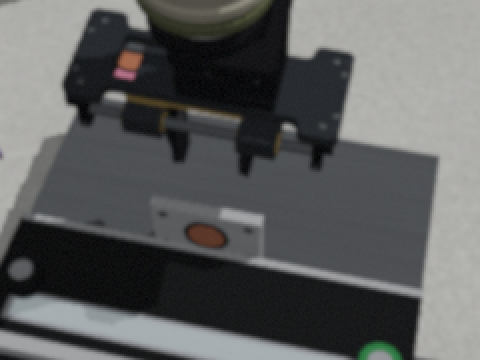

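The plate stands on its own at vertical. I'll lower the fingers behind it and push the top over.

Call:
{"method": "carry_out", "body": {
  "rows": [
    [0,0,0,0.45,0],
    [0,0,0,0.45,0],
    [0,0,0,0.3,0],
    [0,0,-0.2,0,0],
    [0,0,-0.2,0,0],
    [0,0,-0.2,0,0]
  ]
}}

```text
time: 8.92
ee_pos: [0.5377, -0.0472, 0.107]
eef_rot: [-0.678, 0.733, 0.027, -0.045]
ft_force: [-0.1, -0.5, -0.3]
width: 0.0438
```

```bash
python3 -c "
from h import *
show();j();edge()"
```

```text
t 8.92 tcp viewer mm [-18.9  -8.3 107. ] yaw err deg -0.41 tip z 93.0 F(vx,vy,z) [-0.1 -0.5 -0.3] w 0.044 j7 -1.84
[ 0.492  0.397 -0.608  1.726  0.253  1.201 -1.844] z axis [-0.102 -0.022 -0.995]
tip edge [-10.9  -8.7  92.2] theta 87 off 17.8
```

Call:
{"method": "carry_out", "body": {
  "rows": [
    [0,0,-0.13,0,0],
    [0,0,-0.13,0,0],
    [0,0,-0.13,0,0],
    [0,0,-0.13,0,0],
    [0,0,-0.13,0,0],
    [0,0,-0.13,0,0]
  ]
}}

```text
time: 9.42
ee_pos: [0.566, -0.0491, 0.106]
eef_rot: [-0.678, 0.733, 0.026, -0.044]
ft_force: [-0.4, -0.5, 0.3]
width: 0.0439
```

Call:
{"method": "carry_out", "body": {
  "rows": [
    [0,0,0,0,0],
    [0,0,0,0,0],
    [0,0,0,0,0]
  ]
}}

```text
time: 9.67
ee_pos: [0.5668, -0.049, 0.1059]
eef_rot: [-0.678, 0.733, 0.026, -0.043]
ft_force: [0.7, -0.1, -0.3]
width: 0.0438
```

```bash
python3 -c "
from h import *
show();j();edge();hold('pics/s6.png')"
```

```text
t 9.67 tcp viewer mm [ 10.2  -7.7 105.9] yaw err deg -0.39 tip z 91.9 F(vx,vy,z) [ 0.7 -0.  -0.3] w 0.044 j7 -1.85
[ 0.466  0.455 -0.595  1.652  0.278  1.222 -1.852] z axis [-0.099 -0.021 -0.995]
tip edge [18.3 -8.1 91.1] theta 99 off 25.0
holder px [[301.9, 279.1]]
0 [307. 261.] 15 [307. 258.] 30 [306. 257.] 45 [305. 257.] 60 [305. 258.] 75 [303. 261.] 90 [302. 265.]
```

View pics/s6.png

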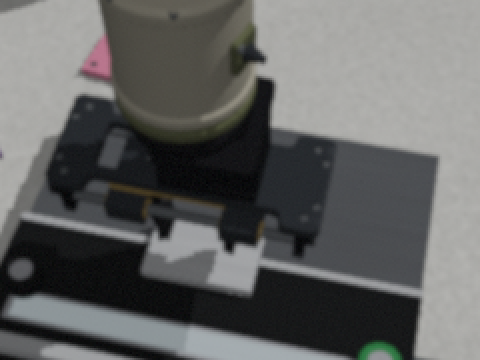

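The plate has flipped and lies back side up on the stage, just past the strip (crop (205,255)). I'll move the fingers back behind its rear edge.

Call:
{"method": "carry_out", "body": {
  "rows": [
    [0,0,0.4,0,0],
    [0,0,0.4,0,0],
    [0,0,0.4,0,0],
    [0,0,0.3,0,0],
    [0,0,0,0.4,0],
    [0,0,0,0.3,0],
    [0,0,0,0,0]
  ]
}}

```text
time: 10.35
ee_pos: [0.5177, -0.0462, 0.0882]
eef_rot: [-0.678, 0.733, 0.025, -0.043]
ft_force: [-0.5, 0.3, -0.2]
width: 0.0434
```

```bash
python3 -c "
from h import *
show();j();edge();camera('scene')
for q in ('holder','holder_near','holder_far'):
  for d in pinpoint(q,'scene'):
    if d['xy'][1]>240: print(q,d, vf(ray('scene',d['xy'],.067)).round(1))"
```

```text
t 10.35 tcp viewer mm [-38.9  -9.   88.2] yaw err deg -0.37 tip z 74.2 F(vx,vy,z) [-0.5  0.2 -0.2] w 0.043 j7 -1.85
[ 0.506  0.376 -0.612  1.798  0.249  1.145 -1.848] z axis [-0.098 -0.022 -0.995]
tip edge [-30.7  -9.4  73.4] theta 37 off 26.3
holder {'xy': [301.4, 274.0], 'conf': 0.57} [ 4.4 -7.6 67. ]
holder_near {'xy': [299.1, 291.1], 'conf': 0.85} [36.4 -3.  67. ]
holder_far {'xy': [309.8, 259.8], 'conf': 0.61} [-25.9  -1.1  67. ]
```

Call:
{"method": "carry_out", "body": {
  "rows": [
    [0,0,0.35,-0.1,0],
    [0,0,0.35,0,0],
    [0,0,0,0,0]
  ]
}}

```text
time: 10.8
ee_pos: [0.4989, -0.0436, 0.0953]
eef_rot: [-0.678, 0.733, 0.025, -0.042]
ft_force: [0.9, 0.2, 0.7]
width: 0.0436
```

```bash
python3 -c "
from h import *
show();edge();hold('pics/s7.png')
for c in ('scene','top'):
 camera(c)
 for q in ('holder','holder_near','holder_far'):
  for d in pinpoint(q,c):
    v=vf(ray(c,d['xy'],.067)).round(1)
    if abs(v[1])<40: print(c,q,d, v)"
```

```text
t 10.80 tcp viewer mm [-57.8  -8.   95.3] yaw err deg -0.39 tip z 81.3 F(vx,vy,z) [0.8 0.3 0.7] w 0.044 j7 -1.83
tip edge [-49.7  -8.3  80.5] theta 32 off 6.3
holder px [[299.7, 273.7], [297.0, 291.8]]
0 [307. 261.] 15 [307. 258.] 30 [306. 257.] 45 [305. 257.] 60 [305. 258.] 75 [303. 261.] 90 [302. 265.] 
scene holder {'xy': [302.2, 273.8], 'conf': 0.95} [ 3.8 -6.5 67. ]
scene holder_near {'xy': [309.0, 293.4], 'conf': 0.33} [36.9 13.5 67. ]
scene holder_far {'xy': [307.5, 258.9], 'conf': 0.67} [-26.8  -5.3  67. ]
```

View pics/s7.png

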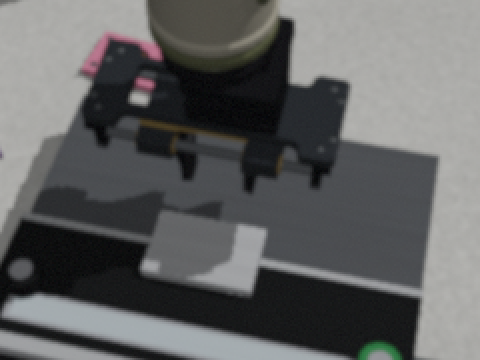

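Run:
```python
from h import *
for z in(.072,.062):
  print(z,[vf(ray('scene',(200+u/2,150+w/2),z))[:2].round(0).tolist() for u,w in((158,212),(268,229),(254,290),(142,270))])
for name,z in(('flat x=4',0),('flat x=12',8)):
  pass
def pr(cx,th):  # plate pitched th about y (deg), front up positive, centre x cx
  t=np.radians(th);out=[]
  for a,b in((-30,45),(-30,-45),(30,-45),(30,45)):
    zc=67 if th==0 else 62+5*np.cos(t)+cx*np.sin(t)
    x=cx+a*np.cos(t)-5*np.sin(t);z=zc+a*np.sin(t)+5*np.cos(t)
    p=proj('scene',np.r_[S0+VX*x/1e3+VY*(b-8)/1e3,z/1e3]);out.append([round(2*(p[0]-200)),round(2*(p[1]-150))])
  return out
for c,t in((4,0),(10,0),(18,0),(-4,20),(0,20)):print(c,t,pr(c,t))
```

```text
0.072 [[-18.0, -52.0], [-23.0, 41.0], [36.0, 43.0], [38.0, -49.0]]
0.062 [[-25.0, -55.0], [-29.0, 40.0], [30.0, 41.0], [33.0, -51.0]]
4 0 [[264, 225], [160, 205], [138, 264], [248, 286]]
10 0 [[263, 231], [158, 210], [136, 271], [246, 293]]
18 0 [[260, 239], [155, 218], [133, 279], [244, 302]]
-4 20 [[266, 225], [163, 206], [142, 247], [251, 269]]
0 20 [[265, 228], [162, 208], [140, 250], [250, 272]]
```

It is flat on the stage (the footprint depth of 59 mm fits), centre at about x = 8 mm. I'll lower behind its rear edge and push.

Call:
{"method": "carry_out", "body": {
  "rows": [
    [0,0,0,0.35,0],
    [0,0,0,0.17,0],
    [0,0,-0.2,0,0],
    [0,0,-0.2,0,0]
  ]
}}

```text
time: 11.63
ee_pos: [0.5102, -0.0452, 0.0763]
eef_rot: [-0.678, 0.733, 0.025, -0.042]
ft_force: [-0.2, -0.8, -0.2]
width: 0.0435
```

```bash
python3 -c "
from h import *
show();edge()"
```

```text
t 11.63 tcp viewer mm [-46.4  -8.6  76.3] yaw err deg -0.38 tip z 62.3 F(vx,vy,z) [-0.1 -0.8 -0.2] w 0.044 j7 -1.85
tip edge [-38.3  -9.   61.5] theta 11 off 22.3
```

Raise about 3.5 mm, then push on.

Call:
{"method": "carry_out", "body": {
  "rows": [
    [0,0,0,-0.12,0],
    [0,0,-0.15,-0.02,0],
    [0,0,-0.15,-0.02,0],
    [0,0,-0.15,-0.02,0],
    [0,0,-0.15,-0.02,0]
  ]
}}

```text
time: 12.05
ee_pos: [0.5313, -0.0466, 0.0808]
eef_rot: [-0.678, 0.733, 0.025, -0.042]
ft_force: [-0.8, -0.3, -0.6]
width: 0.0438
```

```bash
python3 -c "
from h import *
show();edge()"
```

```text
t 12.05 tcp viewer mm [-25.3  -8.3  80.8] yaw err deg -0.37 tip z 66.8 F(vx,vy,z) [-0.8 -0.4 -0.6] w 0.044 j7 -1.86
tip edge [-17.1  -8.6  65.9] theta 45 off 41.7
```

Call:
{"method": "carry_out", "body": {
  "rows": [
    [0,0,-0.17,-0.01,0],
    [0,0,-0.17,-0.01,0],
    [0,0,-0.17,-0.01,0],
    [0,0,-0.17,-0.01,0],
    [0,0,-0.17,-0.01,0],
    [0,0,-0.17,-0.01,0],
    [0,0,-0.17,-0.01,0]
  ]
}}

```text
time: 12.63
ee_pos: [0.5704, -0.0496, 0.0796]
eef_rot: [-0.678, 0.733, 0.026, -0.043]
ft_force: [-2.7, 0.2, 0.8]
width: 0.0434
```

```bash
python3 -c "
from h import *
show();edge();hold('pics/s8.png')"
```

```text
t 12.63 tcp viewer mm [13.9 -8.  79.6] yaw err deg -0.37 tip z 65.6 F(vx,vy,z) [-2.7 -0.   0.8] w 0.043 j7 -1.87
tip edge [22.  -8.4 64.8] theta 99 off 49.0
holder px [[291.9, 295.1], [288.5, 319.5]]
0 [307. 261.] 15 [307. 258.] 30 [306. 257.] 45 [305. 257.] 60 [305. 258.] 75 [303. 261.] 90 [302. 265.]
```

View pics/s8.png

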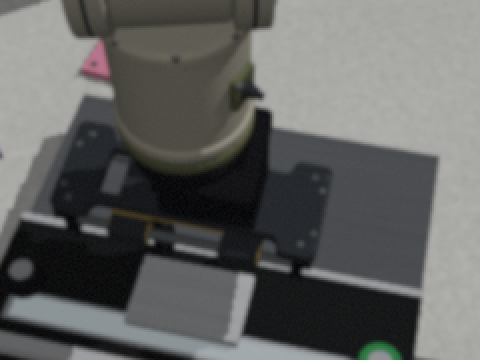

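The plate is sliding squarely across the stage (crop (190,295)), clear of both mounts. Continuing.

Call:
{"method": "carry_out", "body": {
  "rows": [
    [0,0,-0.17,-0.02,0],
    [0,0,-0.17,-0.02,0],
    [0,0,-0.17,-0.02,0],
    [0,0,-0.17,-0.02,0],
    [0,0,-0.15,-0.02,0]
  ]
}}

```text
time: 13.15
ee_pos: [0.5974, -0.0518, 0.0798]
eef_rot: [-0.678, 0.733, 0.026, -0.042]
ft_force: [-0.5, -0.9, -0.0]
width: 0.0438
```

```bash
python3 -c "
from h import *
show();edge()"
```

```text
t 13.15 tcp viewer mm [41.  -7.9 79.8] yaw err deg -0.36 tip z 65.8 F(vx,vy,z) [-0.4 -1.  -0. ] w 0.044 j7 -1.87
tip edge [49.1 -8.3 65. ] theta 99 off 65.2
```

Call:
{"method": "carry_out", "body": {
  "rows": [
    [0,0,-0.1,-0.01,0],
    [0,0,-0.1,-0.01,0]
  ]
}}

```text
time: 13.32
ee_pos: [0.6027, -0.0521, 0.0795]
eef_rot: [-0.678, 0.733, 0.027, -0.044]
ft_force: [-21.0, 1.5, 14.1]
width: 0.0437
```

Call:
{"method": "carry_out", "body": {
  "rows": [
    [0,0,-0.08,-0.01,0]
  ]
}}

```text
time: 13.4
ee_pos: [0.6027, -0.0521, 0.0795]
eef_rot: [-0.678, 0.733, 0.029, -0.046]
ft_force: [-19.2, 0.1, 14.4]
width: 0.0435
```

```bash
python3 -c "
from h import *
show();edge()"
```

```text
t 13.40 tcp viewer mm [46.3 -7.7 79.5] yaw err deg -0.38 tip z 65.5 F(vx,vy,z) [-19.1  -1.5  14.4] w 0.044 j7 -1.87
tip edge [54.3 -8.1 64.6] theta 99 off 69.4
```

It stopped against the rail: 19 N, tip edge at 54.3 mm where 55 was expected. I'll back off and check.

Call:
{"method": "carry_out", "body": {
  "rows": [
    [0,0,0.1,0,0],
    [0,0,0.4,0,0],
    [0,0,0.4,-0.3,0],
    [0,0,0.4,-0.5,0],
    [0,0,0.8,-0.9,0],
    [0,0,0.8,-0.9,0],
    [0,0,0.8,-0.9,0],
    [0,0,0.8,-0.9,0],
    [0,0,0.3,-0.5,0],
    [0,0,0,0,0]
  ]
}}

```text
time: 14.23
ee_pos: [0.4716, -0.0364, 0.2466]
eef_rot: [-0.678, 0.733, 0.029, -0.047]
ft_force: [0.2, -0.5, -0.4]
width: 0.0433
```

Run:
```python
from h import *
show();a=camera('scene');t=camera('top')
cv2.imwrite('pics/s9.png',np.hstack([a[200:400,170:450],t[120:320,200:440]]).repeat(1,0))
for c in('scene','top'):
  for d in silhouettes('holder',c):
    b=cv2.boxPoints(cv2.minAreaRect(cv2.findNonZero(d['mask'].astype(np.uint8))))
    v=np.array([vf(ray(c,p,.07)) for p in b])
    if v[:,0].mean()>40: print(c,round(d['conf'],2),v[:,:2].round(0).tolist())
  for q in('holder','mount_a','bottle'):
    print(c,q,[np.round(d['xy'],1).tolist() for d in pinpoint(q,c)])
```

```text
t 14.23 tcp viewer mm [-85.7  -3.  246.6] yaw err deg -0.44 tip z 232.6 F(vx,vy,z) [ 0.3 -0.5 -0.4] w 0.043 j7 -1.74
scene 0.74 [[114.0, -49.0], [52.0, -55.0], [55.0, 40.0], [116.0, 41.0]]
scene holder [[267.1, 179.6], [287.4, 316.2], [180.1, 219.9]]
scene mount_a [[214.3, 290.2], [388.9, 335.6]]
scene bottle [[143.3, 301.2]]
top holder [[455.3, 282.0], [387.6, 343.4], [397.5, 186.6]]
top mount_a [[398.2, 183.8]]
top bottle [[460.9, 193.0]]
```

View pics/s9.png

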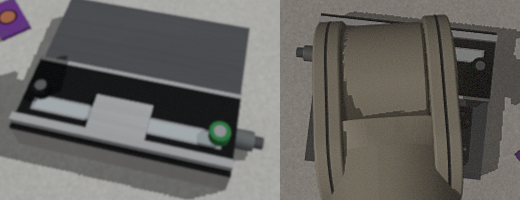

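The plate lies plain side up, flush along the rail (left crop (120,120)). The mounts and bottle are where they were. Handing in.

```bash
python3 -c "
from bench import *
print(close_job())"
```

```text
the job is handed in; nothing more can be done
None
```

I flipped the aluminium holder over the step and pushed it flush against the back rail, then handed the job in after about 14 s of the 54 s allowed. `close_job()` gave no verdict.

**How it was done:** I used two half-open fingertips only. They squared the plate to the step, lifted its near edge by friction until it stood upright, and tipped it over from behind onto the stage. Then they pushed it across, and it stopped at the rail with 19 N on the fingers.

**Last checks:**
- **Position:** in the scene camera its long edges are at about x = 53 and 115 mm, against 55 and 115 mm ideal, so it is flat and parallel to the rail within a few degrees. The fingertip edge stopped at 54.3 mm, which agrees.
- **Bystanders:** the scene camera puts both mounts and the bottle within about 2 pixels of where they started.

**What disagreed or fell short:**
- An early push against the step reached about 110 N at the wrist, close to the 120 N limit. I eased off at once, and every later reading was below 30 N.
- The tool drifted about 6° off vertical during the contact moves, with no visible harm.
- The arm blocked the top camera at the end, so the final position rests on the scene camera and the fingertip reading.

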